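# Close and clamp the open sugar pot

## Robot

A 6-joint arm with a two-finger parallel gripper is mounted at the origin on the work surface. World frame = base frame: x ahead of the robot, y to its left, z up, the work surface at z = 0. Lengths are in m, angles in degrees, forces in N, time in s.
With the tool pointing down it reaches from about 0.325 to 0.875 m from the base axis. Payload 4.4 kg.
Tool frame: the origin (TCP) lies at the very end of the fingers, on their centre line; the grasp point (between the pads) lies 19 mm behind it; z points along the fingers, y is the line along which they close (so a half turn about z gives the same grasp; the last joint's range is limited). The gripper opens to 85 mm and grips with 20 to 120 N. Pads are 22 mm wide; open, the fingers measure 114 mm over their backs; the gripper's body (76 mm by 85 mm) begins 54 mm behind the grasp point. The pads swing forward as they close: fully open they stand 13 mm farther back than shut.
Start: joints at [-74.57, 11.837, 88.321, -0, 79.842, -8.623], TCP at [0.234, -0.525, 0.231] pointing down, gripper open.
Joint ranges: [-156.59, 156.59], [-49.26, 127.26], [12.9, 141.05], [-63.56, 243.56], [4.71, 150.69], [-161.64, 161.64]. Speed limits (degrees/s): [159.86, 159.86, 180, 180, 180, 180].

## Interface

Orientations are given as a 3x3 rotation matrix whose columns are the frame's x, y, z axes.
In Python, from rig import ctrl gives the robot as it stands. The module is installed in compiled form; this text tells all that it offers.
- The arm moves only by the tool jog_arm, never from a script. Its argument "commands" is a list of rows, each an object with "slide": the shift along the tool's x, y, z in units of 40 mm (1.0 is 40 mm), a list of three; "rotation": the turn, a rotation vector about the tool's x, y, z in units of 6 degrees (1.0 is 6 degrees), a list of three; "grip": the finger opening in mm, from 0 to 85.4. In form: [{"slide": [x, y, z], "rotation": [ax, ay, az], "grip": grip}, ...]. A call has 1 to 10 rows; each row shifts and turns the commanded pose from where the row before left it, along the tool's axes as they then stand; what a row does not reach is not made up. A row lasts 1/10 s, in which the tool goes at most 50 mm and 8.59 degrees, less where a joint would pass 70% of its speed; a pose out of reach is approached as far as the arm can. A call is refused whole if a number of a shift passes 1 or a number of a turn 1, either way. A call with a gripper value outside its range is refused whole. The fingers move at their own pace and stop on an object; "force" is the grip in N (left out, the last holds). Time passes only in rows, so rows that do not move let the fingers close. It gives the time, the measured TCP pose, the force, the opening and the grip force at its end, in the units of the state.
- ctrl.get_obs(): the state, without advancing time (a new reading comes with each control period).
- ctrl.grab_frame(name): name is "scene" or "side" or "wrist"; returns a dict with "img" (384x512x3 uint8, red, green, blue), "K" (3x3 intrinsics, pixels), "distortion" ([k1, k2, p1, p2, k3] as OpenCV has them; the pictures are not rectified), "view" (4x4, takes a point from world to camera coordinates). Camera axes: x right, y down, z forward; pixel columns grow to the right and rows downward; lengths in m; the calibration is good to about 2 mm. A picture is of the moment at which its call begins. There is no depth.
- ctrl.job_done(): hands the job in; it is judged then, once.
Trained networks look in a picture, given as the dict that the camera call returned (one of the last four; its "shot" number tells which), for a name from the list of things; names that differ only in an ending like _2 or _b are one class to them, and where a whole thing is asked for, a point or a joint stands for the part that bears it (a point fixed in the world has none). Each returns a list of dicts, best first, with "confidence" (0 to 1); they miss things now and then, are a little off and sometimes report something else, mostly with a low value. They report only what shows in the picture. A call takes as long as a camera call.
- ctrl.masks_of(picture, name): "region" (384x512 bool, what is visible of it) and "extent" ([left, top, right, bottom] in pixels, round what is visible of it).
- ctrl.spot_point(picture, name): "pixel" ([column, row] in pixels: a listed point, or the origin of a listed thing).
The state is a dict: "clock": time; "qpos": joint angles; "joint_velocities": joint speeds; "tau": joint torques, N m; "position": TCP position; "orientation": TCP orientation; "ft_force": force on the tool from outside, world axes, zero at the start; "moment": the same for the moment, N m; "grip_width": finger opening in m; "finger_force": force on a finger pad.
Only numpy, scipy, OpenCV 4.12 (cv2) and the standard library are available. Lean on these libraries where they do the work, as an engineer would, in place of code of your own. Each camera call takes 0.05 s, during which the arm holds its last target. There are 200 camera calls.

## Task

Breakfast is over and one of the two sugar pots on the buffet still stands open. With the fingertips, gently push its raised lid over so that it falls shut, and then, with the lid down, push that pot's clamp lever past center until it snaps over and stays with its arm on the lid. Only push: lift or carry nothing, and leave the other, already clamped pot and the tableware as they are.

Things in the scene. Friction and masses are not known exactly. Their poses are not given: they have to be found in the camera images.
- pot_a: sugar pot that stands open at the start (lid up, clamp released), fixed to the counter: white ceramic, 132 mm across, rim 100 mm above the counter, on a steel plinth 170 x 260 x 35 mm (x, y, z; centred at y = -15 mm). Origin on the counter under the pot's axis, z up. Lid hinge on its +y side, clamp on its -y side; yaw varies
- lid_a (a joint): lid angle, rad: 0 = closed flat on the rim, 1.57 = upright, 1.85 = fully open, leaning back against its stop. Hinge line along the pot's x axis at y = +72 mm, z = 100 mm. Its weight holds it open beyond upright; pushed past upright towards the pot (about 1 N near the top) it falls shut by itself, softly, within about 3 s
- lid_a_edge (a point): the point of the lid's rim farthest from the hinge (139 mm): topmost when open, next to the clamp when closed. The lid is a clear plastic disc with a white rim, 134 mm across, 8 mm thick, 95 to 150 g
- clamp_a (a joint): toggle lever angle, rad: 0 = released, leaning 30 deg from vertical away from the pot; 1.047 = clamped, leaning 30 deg towards the pot, its short arm over the lid's rim. Turns about a line along the pot's x axis at y = -92 mm, z = 118 mm. A spring drives it to the nearer stop; dead centre (lever upright) at 0.524. Push: 4 N square to the lever at its tip, less towards dead centre; then it snaps over
- clamp_a_tip (a point): centre of the lever's round end, 80 mm from its pivot; a 10 mm steel rod with an 18 mm thick black plastic grip over its outer 35 mm. In the pot's frame the tip is at x = 0, z = 187 mm, y = -132 mm when released, -52 mm when clamped, moving on an arc between (a finger that does not rise with it rubs and pushes harder)
- pot_b: sugar pot that is already closed and clamped, to be left alone, fixed to the counter: white ceramic, 132 mm across, rim 100 mm above the counter, on a steel plinth 170 x 260 x 35 mm (x, y, z; centred at y = -15 mm). Origin on the counter under the pot's axis, z up. Lid hinge on its +y side, clamp on its -y side; yaw varies
- lid_b (a joint): lid angle, rad: 0 = closed flat on the rim, 1.57 = upright, 1.85 = fully open, leaning back against its stop. Hinge line along the pot's x axis at y = +72 mm, z = 100 mm. Its weight holds it open beyond upright; pushed past upright towards the pot (about 1 N near the top) it falls shut by itself, softly, within about 3 s
- lid_b_edge (a point): the point of the lid's rim farthest from the hinge (139 mm): topmost when open, next to the clamp when closed. The lid is a clear plastic disc with a white rim, 134 mm across, 8 mm thick, 95 to 150 g
- clamp_b (a joint): toggle lever angle, rad: 0 = released, leaning 30 deg from vertical away from the pot; 1.047 = clamped, leaning 30 deg towards the pot, its short arm over the lid's rim. Turns about a line along the pot's x axis at y = -92 mm, z = 118 mm. A spring drives it to the nearer stop; dead centre (lever upright) at 0.524. Push: 4 N square to the lever at its tip, less towards dead centre; then it snaps over
- clamp_b_tip (a point): centre of the lever's round end, 80 mm from its pivot; a 10 mm steel rod with an 18 mm thick black plastic grip over its outer 35 mm. In the pot's frame the tip is at x = 0, z = 187 mm, y = -132 mm when released, -52 mm when clamped, moving on an arc between (a finger that does not rise with it rubs and pushes harder)
- tumbler: empty loose glass, 72 mm across, 100 mm high, beyond the pots; origin at the centre of its underside
- honey: loose jar, 60 mm across, 85 mm high, beyond the pots; origin at the centre of its underside
- dishes: loose stack of six white dishes, 96 mm across, 70 mm high, beyond the pots; origin at the centre of its underside

How it is judged (in metres and radians):
On the way, in this order (a step that is already met when the one before it is completed fails the run):
1. the open pot's lid is shut while its clamp is still released (value of joint lid_a below 0.06 rad and value of joint clamp_a below 0.3 rad), for 0.2 s.
2. the clamp lever has snapped over on the closed lid (value of joint lid_a below 0.06 rad and value of joint clamp_a above 0.95 rad), for 0.2 s.
At the end, for the whole second after the job is handed in: The lid that was open is closed (within 0.06 rad of flat) and its clamp lever rests at the clamped stop (within 0.1 rad); the other pot is still closed and clamped, and the tumbler, jar and dishes stand within 30 mm of where they were (all of step 2 and velocity of joint clamp_a below 0.1 rad/s and value of joint lid_b below 0.06 rad and value of joint clamp_b above 0.95 rad and not (distance of tumbler from where it was at the start of the episode above 0.03 m) and not (distance of honey from where it was at the start of the episode above 0.03 m) and not (distance of dishes from where it was at the start of the episode above 0.03 m)); the robot touches nothing.
It fails at once if the other pot is opened or unclamped (value of joint lid_b above 0.15 rad or value of joint clamp_b below 0.8 rad).
It fails at once if tableware is lifted, carried or knocked away (30 mm) (distance of any of tumbler, honey, dishes from where it was at the start of the episode above 0.03 m).
It fails at once if the lid or the lever is gripped hard or rammed (over 35 N) (contact force between the fingers and lid_a above 35 N or contact force between the fingers and clamp_a above 35 N).
It also fails if it takes over 42 s, if anything falls off the work surface, if the arm or the gripper's body presses on something with over 40 N, if the wrist force passes 120 N, or if a joint passes its speed limit or range.

## Working session

There is one attempt and no reset: what is moved stays moved. The work goes in short steps, Python scripts to look and compute and a tool call to move; the robot and the scene stay as the last step left them, time stands still between calls to the robot, and variables do not carry over. Pictures are saved under pics/ and viewed, at most 10 in all, crops included, and the job is handed in when it is done.

Besides the shell and the picture viewer there is one more tool, called after ">>>" as name(argument=value, ...), one argument or row to a line, values as JSON. jog_arm: Moves the arm, as the interface text tells. Its arguments: {"type":"object","properties":{"commands":{"type":"array","items":{"type":"object","properties":{"slide":{"type":"array","items":{"type":"number"}},"rotation":{"type":"array","items":{"type":"number"}},"grip":{"type":"number"}}}},"force":{"type":"number"}},"required":["commands"]}

```bash
mkdir -p pics
cat > h.py <<'E'
import numpy as np, cv2
from rig import ctrl
def ray(f,px):
    n=cv2.undistortPoints(np.array([[px]],float),f["K"],np.array(f["distortion"]))[0,0]
    R=f["view"][:3,:3];t=f["view"][:3,3]
    return -R.T@t, R.T@np.array([n[0],n[1],1.])
def at_z(f,px,z):
    c,d=ray(f,px);return c+d*(z-c[2])/d[2]
def tri(fp):
    A=0;b=0
    for f,p in fp:
        c,d=ray(f,p);d=d/np.linalg.norm(d);P=np.eye(3)-np.outer(d,d);A=A+P;b=b+P@c
    x=np.linalg.solve(A,b)
    return x,[np.linalg.norm(np.cross(x-ray(f,p)[0],ray(f,p)[1]/np.linalg.norm(ray(f,p)[1]))) for f,p in fp]
def proj(f,P):
    V=np.array(f["view"]);r,_=cv2.Rodrigues(V[:3,:3])
    return cv2.projectPoints(np.array(P,float).reshape(-1,1,3),r,V[:3,3],f["K"],np.array(f["distortion"]))[0][:,0]
E
python3 - <<'E'
from h import *
np.set_printoptions(precision=3,suppress=True)
F={n:ctrl.grab_frame(n) for n in("scene","side")}
for n,f in F.items():
    cv2.imwrite(f"pics/{n}0.png",f["img"][:,:,::-1]); print(n,"cam",ray(f,[256,192])[0])
    for o in ["pot_a","lid_a_edge","clamp_a_tip","tumbler","honey","dishes"]:
        for r in ctrl.spot_point(f,o)[:3]:
            print(n,o,np.array(r["pixel"]),round(r["confidence"],2),"z0",at_z(f,r["pixel"],0)[:2],"z.187",at_z(f,r["pixel"],.187)[:2])
E
```

```text
scene cam [1.209 0.46  0.901]
scene pot_a [331.9 263. ] 0.9 z0 [0.561 0.17 ] z.187 [0.696 0.23 ]
scene pot_a [231.  179.5] 0.88 z0 [ 0.498 -0.198] z.187 [ 0.646 -0.061]
scene lid_a_edge [399.5 218.3] 0.84 z0 [0.332 0.225] z.187 [0.514 0.274]
scene clamp_a_tip [294.4 177.7] 0.8 z0 [ 0.381 -0.069] z.187 [0.553 0.041]
scene clamp_a_tip [333.8 262.1] 0.51 z0 [0.556 0.172] z.187 [0.692 0.232]
scene tumbler [214.  265.9] 0.98 z0 [ 0.743 -0.035] z.187 [0.84  0.068]
scene honey [277.9 309.9] 0.57 z0 [0.741 0.15 ] z.187 [0.838 0.214]
scene honey [214.5 267.1] 0.39 z0 [ 0.745 -0.031] z.187 [0.841 0.071]
scene dishes [167.9 236.5] 0.58 z0 [ 0.75  -0.181] z.187 [ 0.845 -0.048]
side cam [0.551 0.868 0.67 ]
side pot_a [283.8 287.5] 0.58 z0 [0.552 0.165] z.187 [0.552 0.362]
side pot_a [306.8 207. ] 0.57 z0 [ 0.503 -0.184] z.187 [0.516 0.11 ]
side lid_a_edge [282.3 239.2] 0.81 z0 [ 0.566 -0.016] z.187 [0.562 0.231]
side lid_a_edge [294.5 188.6] 0.36 z0 [ 0.543 -0.288] z.187 [0.545 0.035]
side clamp_a_tip [292.7 186.6] 0.62 z0 [ 0.549 -0.3  ] z.187 [0.549 0.027]
side tumbler [218.7 230.3] 0.65 z0 [ 0.74  -0.032] z.187 [0.687 0.219]
side honey [200.5 272.7] 0.71 z0 [0.751 0.142] z.187 [0.695 0.345]
side dishes [222.3 201.8] 0.83 z0 [ 0.756 -0.176] z.187 [0.699 0.115]
```

```bash
python3 -c "
import cv2,numpy as np
a=[cv2.imread(f'pics/{n}0.png') for n in('scene','side')]
cv2.imwrite('pics/both.png',cv2.resize(a[0],(800,600)));cv2.imwrite('pics/s2.png',cv2.resize(a[1],(800,600)))"
```

```text
(no output)
```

View pics/both.png

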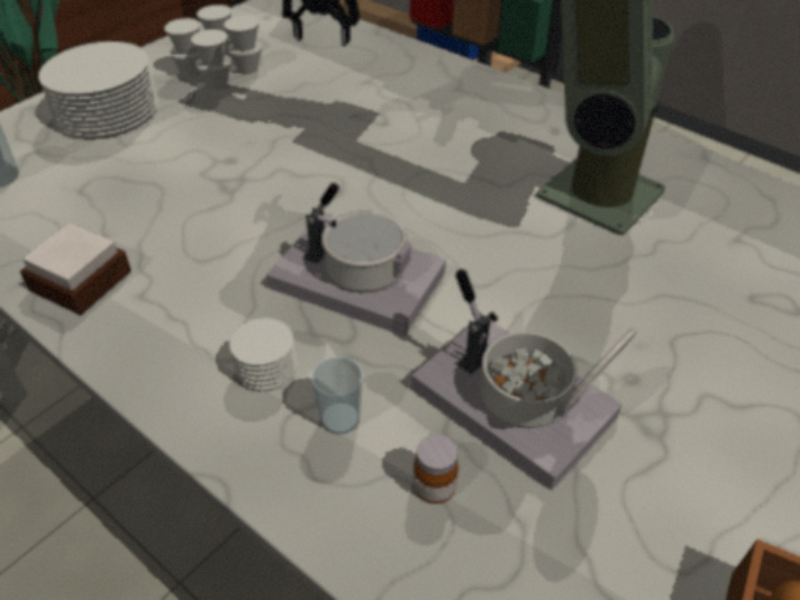

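View pics/s2.png

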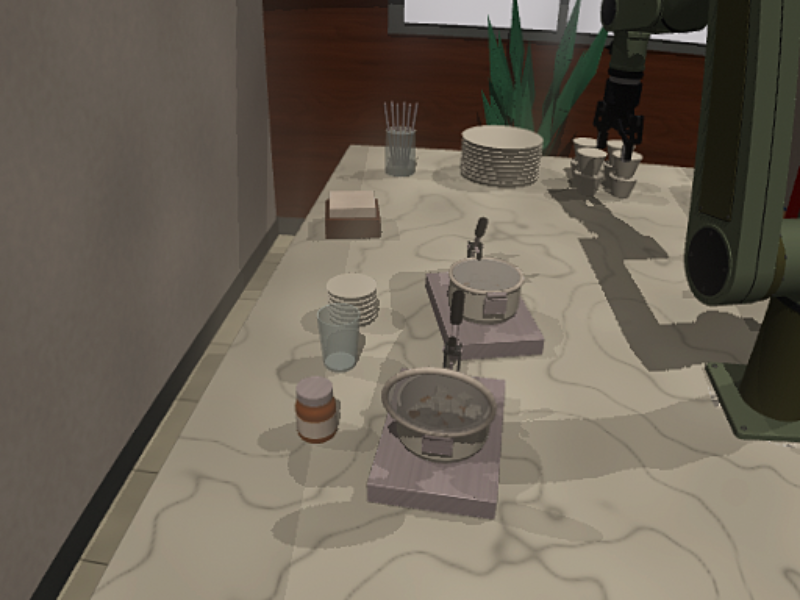

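The scene view shows the open pot at about (332,263), its lever tip at (294,178) and its raised lid edge at (400,218), all in 512-wide pixels. The clamped pot is behind it at (231,180). The side view shows the same pot with its lid top at (282,239) and lever tip at (293,187).

Run:
```python
from h import *
from scipy.optimize import least_squares
np.set_printoptions(precision=4,suppress=True)
a=ctrl.grab_frame("scene");b=ctrl.grab_frame("side")
obs={"pot":[(a,[331.9,263]),(b,[283.8,287.5])],"edge":[(a,[399.5,218.3]),(b,[282.3,239.2])],"tip":[(a,[294.4,177.7]),(b,[292.7,186.6])]}
for k,v in obs.items(): print(k,*tri(v))
print("potb",tri([(a,[231,179.5]),(b,[306.8,207])]))
th=1.85
loc={"pot":[0,0,0],"edge":[0,.072-.139*np.cos(th),.1+.139*np.sin(th)],"tip":[0,-.132,.187]}
def W(p,l):
    c,s=np.cos(p[2]),np.sin(p[2]);return np.array([p[0]+c*l[0]-s*l[1],p[1]+s*l[0]+c*l[1],l[2]])
fun=lambda p:np.concatenate([proj(f,W(p,loc[k]))[0]-px for k,v in obs.items() for f,px in v])
r=least_squares(fun,[.556,.167,0],loss="soft_l1")
print(r.x,np.degrees(r.x[2]),r.fun)
for l in [[0,.11,.234],[0,-.132,.187],[0,-.052,.187]]: print(W(r.x,l))
s=ctrl.get_obs();print(s["position"],s["orientation"],s["qpos"])
for f,n in((a,"a"),(b,"b")):
    im=f["img"][:,:,::-1].copy()
    pts=[W(r.x,[x,y,.035]) for x,y in((-.085,-.145),(.085,-.145),(.085,.115),(-.085,.115))]
    cv2.polylines(im,[np.int32(np.round(proj(f,pts)))],True,(0,0,255),1)
    tt=np.linspace(0,2*np.pi,50);ph=1.85
    d=[.072+0*tt-(.072+.067*np.cos(tt))*np.cos(ph),.1+(.072+.067*np.cos(tt))*np.sin(ph)]
    pts=[W(r.x,[.067*np.sin(t),y,z]) for t,y,z in zip(tt,*d)]
    cv2.polylines(im,[np.int32(np.round(proj(f,pts)))],True,(0,255,0),1)
    pts=[W(r.x,[0,-.092,.118]),W(r.x,loc["tip"])];cv2.polylines(im,[np.int32(np.round(proj(f,pts)))],False,(255,0,0),1)
    cv2.imwrite(f"pics/ov_{n}.png",cv2.resize(im[130:340,200:440],None,fx=1.66,fy=1.66))
x=[cv2.imread(f"pics/ov_{n}.png") for n in "ab"];cv2.imwrite("pics/ov.png",np.hstack(x));print(x[0].shape)
```

```text
pot [ 0.5542  0.1656 -0.0043] [np.float64(0.004055634150406009), np.float64(0.004055634150406105)]
edge [0.5597 0.2869 0.2315] [np.float64(0.0019204259855509173), np.float64(0.0019204259855509314)]
tip [0.5515 0.0394 0.1905] [np.float64(0.003910279864756181), np.float64(0.003910279864756368)]
potb (array([ 0.5   , -0.1963, -0.0036]), [np.float64(0.004184546914143837), np.float64(0.0041845469141439644)])
[ 0.5563  0.1728 -0.0401] -2.2962561538395816 [ 2.1689 -0.7171 -2.1465  2.1315 -1.7807 -0.4015  0.3101 -3.2079  0.6364
 -0.4261 -0.9198  3.0437]
[0.5607 0.2827 0.234 ]
[0.551  0.0409 0.187 ]
[0.5542 0.1208 0.187 ]
[ 0.2344 -0.5251  0.2313] [[ 0.9131  0.4076  0.    ]
 [ 0.4076 -0.9131 -0.    ]
 [-0.      0.     -1.    ]] [-74.5677  11.8352  88.3201   0.0003  79.8422  -8.6238]
(349, 398, 3)
```

View pics/ov.png

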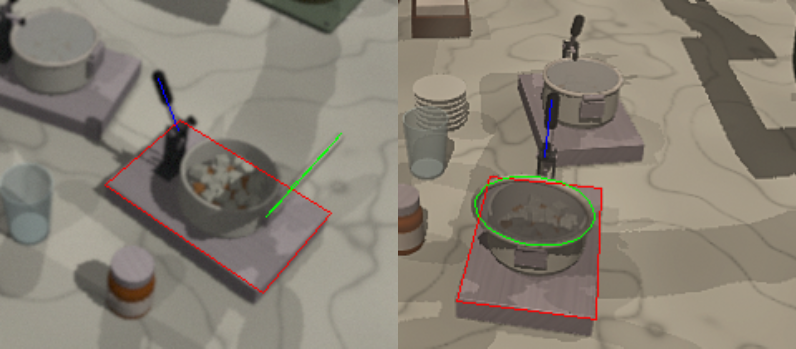

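The overlay of the fitted pose (red plinth, green lid, blue lever) agrees with both pictures. Now I lift the tool, close the fingers and align it with the pot's yaw.

>>> jog_arm(
  commands=[
    {"slide":[0,0,-0.5],"rotation":[0,0,0.88],"grip":0},
    {"slide":[0,0,-0.5],"rotation":[0,0,0.88],"grip":0},
    {"slide":[0,0,-0.5],"rotation":[0,0,0.88],"grip":0},
    {"slide":[0,0,-0.5],"rotation":[0,0,0.88],"grip":0},
    {"slide":[0,0,-0.5],"rotation":[0,0,0.88],"grip":0},
    {"slide":[0,0,0],"rotation":[0,0,0],"grip":0},
  ],
)

```text
clock: 1.4
position: [0.2348, -0.5268, 0.3351]
orientation: [[0.999, -0.041, 0.002], [-0.041, -0.999, -0.007], [0.002, 0.007, -1.0]]
ft_force: [1.0, -0.1, 0.6]
grip_width: 0.0003
finger_force: 0.0
```

```bash
cat >> h.py <<'E'
def to(ly,lz,lx=0,P=(.5563,.1728,-.0401)):
    """tool-frame slide units to pot-local target"""
    s=ctrl.get_obs();c,n=np.cos(P[2]),np.sin(P[2])
    t=np.array([P[0]+c*lx-n*ly,P[1]+n*lx+c*ly,lz]);R=np.array(s["orientation"])
    d=np.array(s["position"])-[P[0],P[1],0]
    print("local now",np.round([c*d[0]+n*d[1],-n*d[0]+c*d[1],d[2]],4),"units",np.round(R.T@(t-s["position"])/.04,2),"z",np.round(R[:,0],3),"F",np.round(s["ft_force"],1),"t",s["clock"],"q",np.round(s["qpos"],0))
E
python3 -c "
from h import *
to(.17,.33)"
```

```text
local now [-0.2932 -0.7119  0.3351] units [ 7.310e+00 -2.205e+01 -1.000e-02] z [ 0.999 -0.041  0.002] F [ 1.  -0.1  0.6] t 1.4 q [-75.   8.  80.   0.  91.  18.]
```

>>> jog_arm(
  commands=[
    {"slide":[0.5,-0.9,0],"grip":0},
    {"slide":[0.5,-0.9,0],"grip":0},
    {"slide":[0.5,-0.9,0],"grip":0},
    {"slide":[0.5,-0.9,0],"grip":0},
    {"slide":[0.5,-0.9,0],"grip":0},
    {"slide":[0.5,-0.9,0],"grip":0},
    {"slide":[0.5,-0.9,0],"grip":0},
    {"slide":[0.5,-0.9,0],"grip":0},
    {"slide":[0.5,-0.9,0],"grip":0},
    {"slide":[0.5,-0.9,0],"grip":0},
  ],
)

```text
$.commands[0]: bad value
```

>>> jog_arm(
  commands=[
    {"slide":[0.23,-0.9,0],"grip":0},
    {"slide":[0.23,-0.9,0],"grip":0},
    {"slide":[0.23,-0.9,0],"grip":0},
    {"slide":[0.23,-0.9,0],"grip":0},
    {"slide":[0.23,-0.9,0],"grip":0},
    {"slide":[0.23,-0.9,0],"grip":0},
    {"slide":[0.23,-0.9,0],"grip":0},
    {"slide":[0.23,-0.9,0],"grip":0},
    {"slide":[0.23,-0.9,0],"grip":0},
    {"slide":[0.23,-0.9,0],"grip":0},
  ],
)

```text
$.commands[0]: bad value
```

```bash
python3 -c "
from h import *
to(.17,.33)"
```

```text
local now [-0.2932 -0.7119  0.3351] units [ 7.310e+00 -2.205e+01 -1.000e-02] z [ 0.999 -0.041  0.002] F [ 1.  -0.1  0.6] t 1.4 q [-75.   8.  80.   0.  91.  18.]
```

Both calls were refused because the rows left out rotation. I'll put it in.

>>> jog_arm(
  commands=[
    {"slide":[0.5,-0.9,0],"rotation":[0,0,0],"grip":0},
    {"slide":[0.5,-0.9,0],"rotation":[0,0,0],"grip":0},
    {"slide":[0.5,-0.9,0],"rotation":[0,0,0],"grip":0},
    {"slide":[0.5,-0.9,0],"rotation":[0,0,0],"grip":0},
    {"slide":[0.5,-0.9,0],"rotation":[0,0,0],"grip":0},
    {"slide":[0.5,-0.9,0],"rotation":[0,0,0],"grip":0},
    {"slide":[0.5,-0.9,0],"rotation":[0,0,0],"grip":0},
    {"slide":[0.5,-0.9,0],"rotation":[0,0,0],"grip":0},
    {"slide":[0.5,-0.9,0],"rotation":[0,0,0],"grip":0},
    {"slide":[0.5,-0.9,0],"rotation":[0,0,0],"grip":0},
  ],
)

```text
clock: 2.4
position: [0.4491, -0.1717, 0.33]
orientation: [[0.999, -0.039, -0.001], [-0.039, -0.999, 0.001], [-0.001, -0.001, -1.0]]
ft_force: [0.9, -0.3, 0.7]
grip_width: -0.0002
finger_force: 0.0
```

>>> jog_arm(
  commands=[
    {"slide":[0.23,-0.9,0],"rotation":[0,0,0],"grip":0},
    {"slide":[0.23,-0.9,0],"rotation":[0,0,0],"grip":0},
    {"slide":[0.23,-0.9,0],"rotation":[0,0,0],"grip":0},
    {"slide":[0.23,-0.9,0],"rotation":[0,0,0],"grip":0},
    {"slide":[0.23,-0.9,0],"rotation":[0,0,0],"grip":0},
    {"slide":[0.23,-0.9,0],"rotation":[0,0,0],"grip":0},
    {"slide":[0.23,-0.9,0],"rotation":[0,0,0],"grip":0},
    {"slide":[0.23,-0.9,0],"rotation":[0,0,0],"grip":0},
    {"slide":[0.23,-0.9,0],"rotation":[0,0,0],"grip":0},
    {"slide":[0.23,-0.9,0],"rotation":[0,0,0],"grip":0},
  ],
)

```text
clock: 3.4
position: [0.5553, 0.1838, 0.3297]
orientation: [[0.999, -0.039, -0.002], [-0.039, -0.999, -0.0], [-0.002, 0.001, -1.0]]
ft_force: [0.7, -0.3, 1.0]
grip_width: -0.0001
finger_force: 0.0
```

```bash
python3 -c "
from h import *
to(.17,.33)"
```

```text
local now [-0.0014  0.011   0.3297] units [ 0.04 -3.98 -0.01] z [ 0.999 -0.039 -0.002] F [ 0.7 -0.3  1. ] t 3.4 q [ 10.  10.  79.  -0.  91. 102.]
```

>>> jog_arm(
  commands=[
    {"slide":[0,-0.85,0],"rotation":[0,0,0],"grip":0},
    {"slide":[0,-0.85,0],"rotation":[0,0,0],"grip":0},
    {"slide":[0,-0.85,0],"rotation":[0,0,0],"grip":0},
    {"slide":[0,-0.85,0],"rotation":[0,0,0],"grip":0},
    {"slide":[0,-0.85,0],"rotation":[0,0,0],"grip":0},
    {"slide":[0,0,0],"rotation":[0,0,0],"grip":0},
    {"slide":[0,0,0.8],"rotation":[0,0,0],"grip":0},
    {"slide":[0,0,0.8],"rotation":[0,0,0],"grip":0},
    {"slide":[0,0,0.8],"rotation":[0,0,0],"grip":0},
    {"slide":[0,0,0.7],"rotation":[0,0,0],"grip":0},
  ],
)

```text
clock: 4.4
position: [0.5615, 0.3509, 0.2041]
orientation: [[0.999, -0.04, -0.003], [-0.04, -0.999, -0.002], [-0.003, 0.002, -1.0]]
ft_force: [0.6, -0.1, 0.2]
grip_width: 0.0003
finger_force: 0.0
```

```bash
python3 -c "
from h import *
to(.16,.205)
a=ctrl.grab_frame('scene');b=ctrl.grab_frame('side')
cv2.imwrite('pics/n.png',np.hstack([cv2.resize(f['img'][100:350,200:450,::-1],(400,400)) for f in (a,b)]))"
```

```text
local now [-0.0019  0.1782  0.2041] units [ 0.05  0.45 -0.02] z [ 0.999 -0.04  -0.003] F [ 0.6 -0.1  0.2] t 4.4 q [ 25.  24.  76.  -0.  80. 117.]
```

View pics/n.png

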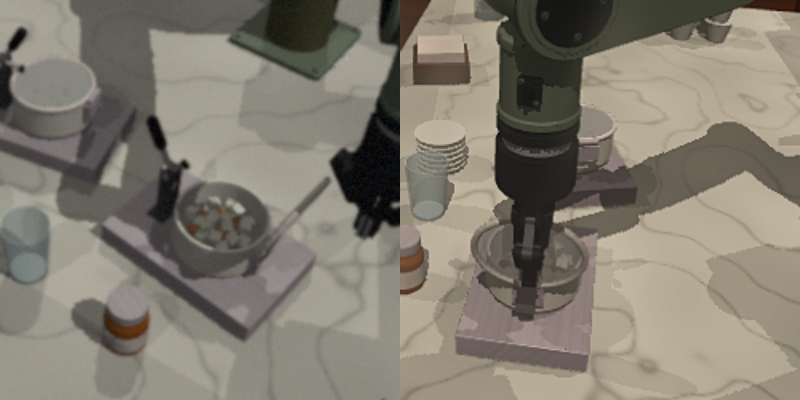

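The fingertips are at (370,225) in the left half, behind the lid edge at (327,181) and centred on it. I'll push gently towards the pot.

>>> jog_arm(
  commands=[
    {"slide":[0,0.25,0],"rotation":[0,0,0],"grip":0},
    {"slide":[0,0.25,0],"rotation":[0,0,0],"grip":0},
    {"slide":[0,0.25,0],"rotation":[0,0,0],"grip":0},
    {"slide":[0,0.2,0],"rotation":[0,0,0],"grip":0},
    {"slide":[0,0.2,0],"rotation":[0,0,0],"grip":0},
    {"slide":[0,0.2,0],"rotation":[0,0,0],"grip":0},
    {"slide":[0,0.2,0],"rotation":[0,0,0],"grip":0},
    {"slide":[0,0.2,0],"rotation":[0,0,0],"grip":0},
    {"slide":[0,0.2,0],"rotation":[0,0,0],"grip":0},
    {"slide":[0,0.2,0],"rotation":[0,0,0],"grip":0},
  ],
)

```text
clock: 5.5
position: [0.5589, 0.2657, 0.2072]
orientation: [[0.999, -0.041, -0.0], [-0.041, -0.999, -0.0], [-0.0, 0.0, -1.0]]
ft_force: [-0.7, -0.7, 0.1]
grip_width: 0.0001
finger_force: 0.1
```

>>> jog_arm(
  commands=[
    {"slide":[0,0.2,0],"rotation":[0,0,0],"grip":0},
    {"slide":[0,0.2,0],"rotation":[0,0,0],"grip":0},
    {"slide":[0,0.2,0],"rotation":[0,0,0],"grip":0},
    {"slide":[0,0.2,0],"rotation":[0,0,0],"grip":0},
    {"slide":[0,0,0],"rotation":[0,0,0],"grip":0},
    {"slide":[0,0,0],"rotation":[0,0,0],"grip":0},
    {"slide":[0,0,0],"rotation":[0,0,0],"grip":0},
  ],
)

```text
clock: 6.2
position: [0.5578, 0.2345, 0.2073]
orientation: [[0.999, -0.041, 0.0], [-0.041, -0.999, 0.0], [0.0, -0.0, -1.0]]
ft_force: [-0.0, 0.3, 0.3]
grip_width: -0.0003
finger_force: 0.0
```

```bash
python3 -c "
from h import *
to(.06,.3)
a=ctrl.grab_frame('scene');b=ctrl.grab_frame('side')
cv2.imwrite('pics/n2.png',np.hstack([cv2.resize(f['img'][100:350,200:450,::-1],(400,400)) for f in (a,b)]))"
```

```text
local now [-0.001   0.0617  0.2073] units [ 0.03  0.04 -2.32] z [ 0.999 -0.041  0.   ] F [-0.   0.3  0.3] t 6.2 q [ 15.  17.  85.   0.  78. 107.]
```

View pics/n2.png

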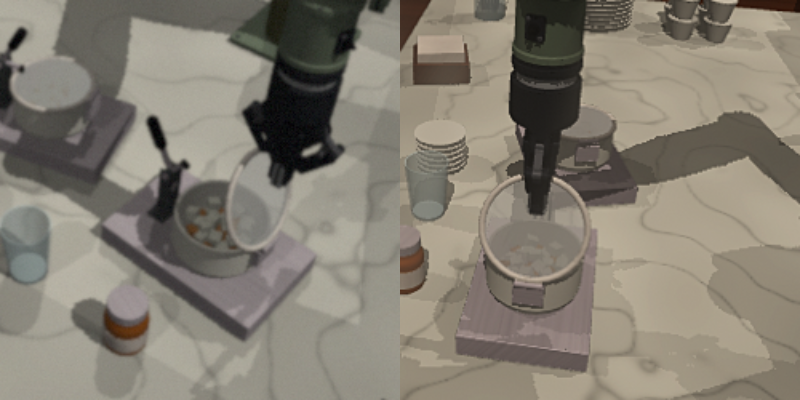

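The lid, at (260,205) in the left half, is past upright and falling. I'll lift off and cross over to the lever side while it shuts.

>>> jog_arm(
  commands=[
    {"slide":[0,0,-0.9],"rotation":[0,0,0],"grip":0},
    {"slide":[0,0,-0.9],"rotation":[0,0,0],"grip":0},
    {"slide":[0,0,-0.9],"rotation":[0,0,0],"grip":0},
    {"slide":[0,0.9,0],"rotation":[0,0,0],"grip":0},
    {"slide":[0,0.9,0],"rotation":[0,0,0],"grip":0},
    {"slide":[0,0.9,0],"rotation":[0,0,0],"grip":0},
    {"slide":[0,0.9,0],"rotation":[0,0,0],"grip":0},
    {"slide":[0,0.9,0],"rotation":[0,0,0],"grip":0},
    {"slide":[0,0.9,0],"rotation":[0,0,0],"grip":0},
    {"slide":[0,0.9,0],"rotation":[0,0,0],"grip":0},
  ],
)

```text
clock: 7.3
position: [0.5473, -0.0186, 0.3155]
orientation: [[0.999, -0.04, 0.001], [-0.04, -0.999, 0.0], [0.001, -0.0, -1.0]]
ft_force: [-0.9, 0.5, -0.9]
grip_width: 0.0
finger_force: 0.0
```

>>> jog_arm(
  commands=[
    {"slide":[0,0,0],"rotation":[0,0,0],"grip":0},
    {"slide":[0,0,0],"rotation":[0,0,0],"grip":0},
    {"slide":[0,0,0],"rotation":[0,0,0],"grip":0},
    {"slide":[0,0,0],"rotation":[0,0,0],"grip":0},
    {"slide":[0,0,0],"rotation":[0,0,0],"grip":0},
    {"slide":[0,0,0],"rotation":[0,0,0],"grip":0},
    {"slide":[0,0,0],"rotation":[0,0,0],"grip":0},
    {"slide":[0,0,0],"rotation":[0,0,0],"grip":0},
    {"slide":[0,0,0],"rotation":[0,0,0],"grip":0},
    {"slide":[0,0,0],"rotation":[0,0,0],"grip":0},
  ],
)

```text
clock: 8.3
position: [0.5474, -0.0175, 0.3153]
orientation: [[0.999, -0.041, 0.0], [-0.041, -0.999, 0.0], [0.0, -0.0, -1.0]]
ft_force: [0.4, 0.0, 0.4]
grip_width: 0.0002
finger_force: 0.0
```

>>> jog_arm(
  commands=[
    {"slide":[0,0,0],"rotation":[0,0,0],"grip":0},
    {"slide":[0,0,0],"rotation":[0,0,0],"grip":0},
    {"slide":[0,0,0],"rotation":[0,0,0],"grip":0},
    {"slide":[0,0,0],"rotation":[0,0,0],"grip":0},
    {"slide":[0,0,0],"rotation":[0,0,0],"grip":0},
    {"slide":[0,0,0],"rotation":[0,0,0],"grip":0},
    {"slide":[0,0,0],"rotation":[0,0,0],"grip":0},
    {"slide":[0,0,0],"rotation":[0,0,0],"grip":0},
    {"slide":[0,0,0],"rotation":[0,0,0],"grip":0},
    {"slide":[0,0,0],"rotation":[0,0,0],"grip":0},
  ],
)

```text
clock: 9.3
position: [0.5474, -0.0175, 0.3153]
orientation: [[0.999, -0.041, 0.0], [-0.041, -0.999, 0.0], [0.0, -0.0, -1.0]]
ft_force: [-0.2, -0.2, 0.1]
grip_width: -0.0003
finger_force: 0.0
```

```bash
python3 -c "
from h import *
to(-.18,.172)"
```

```text
local now [-0.0013 -0.1905  0.3153] units [ 0.03 -0.26  3.58] z [ 0.999 -0.041  0.   ] F [-0.2 -0.2  0.1] t 9.3 q [-11.   5.  86.   0.  89.  81.]
```

>>> jog_arm(
  commands=[
    {"slide":[0,0,0.9],"rotation":[0,0,0],"grip":0},
    {"slide":[0,0,0.9],"rotation":[0,0,0],"grip":0},
    {"slide":[0,0,0.9],"rotation":[0,0,0],"grip":0},
    {"slide":[0,0,0.9],"rotation":[0,0,0],"grip":0},
    {"slide":[0,0,0],"rotation":[0,0,0],"grip":0},
    {"slide":[0,0,0],"rotation":[0,0,0],"grip":0},
  ],
)

```text
clock: 9.9
position: [0.5473, -0.0174, 0.1714]
orientation: [[0.999, -0.041, -0.001], [-0.041, -0.999, 0.0], [-0.001, -0.0, -1.0]]
ft_force: [0.3, 0.4, -0.2]
grip_width: 0.0002
finger_force: 0.0
```

```bash
python3 -c "
from h import *
to(-.16,.172)
a=ctrl.grab_frame('scene');b=ctrl.grab_frame('side')
cv2.imwrite('pics/n3.png',np.hstack([cv2.resize(f['img'][100:350,200:450,::-1],(400,400)) for f in (a,b)]))"
```

```text
local now [-0.0014 -0.1905  0.1714] units [ 0.03 -0.76 -0.02] z [ 0.999 -0.041 -0.001] F [ 0.3  0.4 -0.2] t 9.9 q [-11.  12.  96.   0.  72.  81.]
```

View pics/n3.png

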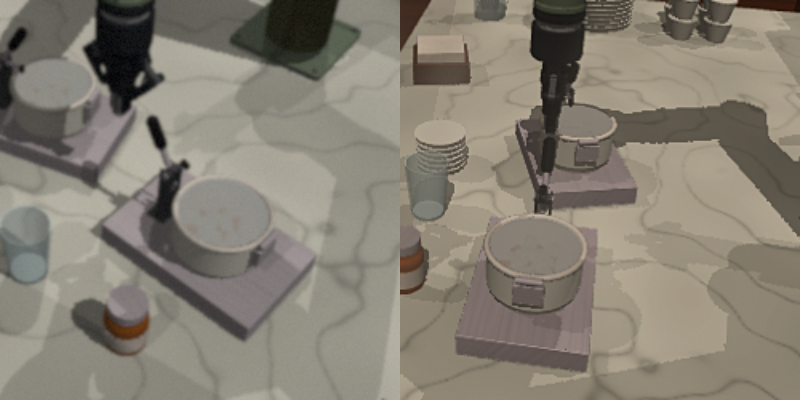

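The lid is shut (pot at (222,225) in the left half). The lever is still released at (155,130), with the fingers in line behind it at (120,105). Now I'll push it, rising slightly.

>>> jog_arm(
  commands=[
    {"slide":[0,-0.25,0],"rotation":[0,0,0],"grip":0},
    {"slide":[0,-0.25,0],"rotation":[0,0,0],"grip":0},
    {"slide":[0,-0.2,0],"rotation":[0,0,0],"grip":0},
    {"slide":[0,-0.15,0],"rotation":[0,0,0],"grip":0},
    {"slide":[0,-0.15,-0.06],"rotation":[0,0,0],"grip":0},
    {"slide":[0,-0.15,-0.06],"rotation":[0,0,0],"grip":0},
    {"slide":[0,-0.15,-0.05],"rotation":[0,0,0],"grip":0},
    {"slide":[0,-0.15,-0.04],"rotation":[0,0,0],"grip":0},
  ],
)

```text
clock: 10.8
position: [0.5505, 0.0406, 0.1806]
orientation: [[0.999, -0.041, 0.002], [-0.041, -0.999, -0.001], [0.002, 0.001, -1.0]]
ft_force: [-0.0, -1.5, 1.2]
grip_width: -0.0001
finger_force: 1.1
```

>>> jog_arm(
  commands=[
    {"slide":[0,-0.15,-0.03],"rotation":[0,0,0],"grip":0},
    {"slide":[0,-0.15,-0.02],"rotation":[0,0,0],"grip":0},
    {"slide":[0,-0.15,0],"rotation":[0,0,0],"grip":0},
    {"slide":[0,-0.15,0],"rotation":[0,0,0],"grip":0},
    {"slide":[0,-0.15,0],"rotation":[0,0,0],"grip":0},
    {"slide":[0,0,0],"rotation":[0,0,0],"grip":0},
  ],
)

```text
clock: 11.4
position: [0.5507, 0.0714, 0.1813]
orientation: [[0.999, -0.04, -0.001], [-0.04, -0.999, 0.0], [-0.001, -0.0, -1.0]]
ft_force: [0.3, -0.8, 0.2]
grip_width: 0.0
finger_force: 0.0
```

```bash
python3 -c "
from h import *
to(-.19,.172)
a=ctrl.grab_frame('scene');b=ctrl.grab_frame('side')
cv2.imwrite('pics/n4.png',np.hstack([cv2.resize(f['img'][100:350,200:450,::-1],(400,400)) for f in (a,b)]))"
```

```text
local now [-0.0015 -0.1015  0.1813] units [0.04 2.21 0.23] z [ 0.999 -0.04  -0.001] F [ 0.3 -0.8  0.2] t 11.4 q [-2. 12. 94.  0. 74. 91.]
```

View pics/n4.png

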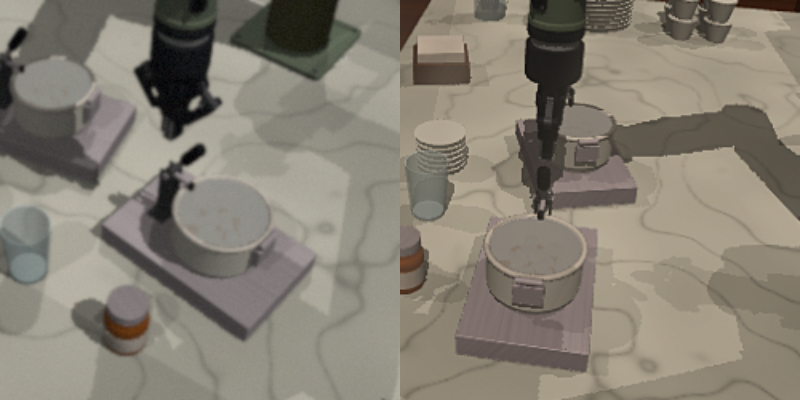

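The lever, at (190,160) in the left half, has snapped over onto the lid. I'll back off and rise clear.

>>> jog_arm(
  commands=[
    {"slide":[0,0.4,0],"rotation":[0,0,0],"grip":0},
    {"slide":[0,0.6,0],"rotation":[0,0,0],"grip":0},
    {"slide":[0,0.3,-0.8],"rotation":[0,0,0],"grip":0},
    {"slide":[0,0,-0.9],"rotation":[0,0,0],"grip":0},
    {"slide":[0,0,-0.9],"rotation":[0,0,0],"grip":0},
    {"slide":[0,0,-0.9],"rotation":[0,0,0],"grip":0},
    {"slide":[0,0,0],"rotation":[0,0,0],"grip":0},
    {"slide":[0,0,0],"rotation":[0,0,0],"grip":0},
    {"slide":[0,0,0],"rotation":[0,0,0],"grip":0},
  ],
)

```text
clock: 12.4
position: [0.548, 0.0178, 0.3201]
orientation: [[0.999, -0.042, -0.003], [-0.042, -0.999, 0.0], [-0.003, 0.0, -1.0]]
ft_force: [-0.1, -0.1, 0.3]
grip_width: 0.0
finger_force: 0.0
```

```bash
python3 -c "
from h import *
a=ctrl.grab_frame('scene');b=ctrl.grab_frame('side')
pa=[r['pixel'] for r in ctrl.spot_point(a,'clamp_a_tip')];print(pa,[r['pixel'] for r in ctrl.spot_point(b,'clamp_a_tip')],proj(a,[.5542,.1208,.187]),proj(b,[.5542,.1208,.187]))
print(ctrl.job_done())"
```

```text
[] [[290.5, 207.4]] [[324.95776577 194.65325859]] [[288.85535496 208.37829659]]
the job is handed in; nothing more can be done
None
```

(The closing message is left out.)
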